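Load the slide carrier under the spring clip

TASK

Load the slide carrier on the clamping stage: press the spring clip's long paddle down with one fingertip and, while holding it down, push the carrier by its lip with the other fingertip along the bed, under the raised clip foot, until it is fully home against the end stop. Only then let the paddle up so that the foot clamps the carrier, and move clear. Push the carrier only, never lift it, and leave all the other things where they are.

Things in the scene. Friction and masses are not known exactly. Their poses are not given: they have to be found in the camera images.
- stage: Fixed clamping stage: grey slab 210 (x) x 150 (y -80 to +70) x 20 mm. Origin at table level under its middle; +x is the push direction, +y the paddle's side. The white bed is a lane along x at height 20 mm, 64 mm wide, centred on y = -35, between rails 5 mm wide and 6 mm high; open at the -x end, ending at +x in a stop 14 mm high.
- bed_stop (a point): Middle of the foot of the end stop's face: stage (95, -35, 20) mm, axes as the stage.
- carrier: Grey slide carrier lying in the lane, about 120 g: plate 80 (x) x 60 (y) x 8 mm with two glass slides let in; along its rear (-x) edge an upstanding lip, 6 mm thick, 60 mm wide, top 24 mm above the underside. Origin: centre of the underside, axes as the stage's. Starts 45 to 65 mm short of the stop; home, its origin is at stage (55, -35, 20) mm.
- lip (a point): Middle of the top edge of the lip's rear face (the face to push, looking to -x): carrier (-40, 0, 24) mm.
- clip (a joint): Steel spring clip: rocker about an axis along stage x at y = 8, z = 28 mm. 0 rad at rest: foot 2 mm above the bed, barring the way. Grows as the paddle is pressed, to a hard stop at 0.35 (foot 17 mm above the bed). Above 0.2 the carrier's plate passes; resting on the plate it reads 0.14. At mid paddle 3 N starts it, 7 N holds it fully down; it springs back.
- paddle (a point): Middle of the paddle's top: steel plate with fine cross lines, stage x -85 to +30, y 18 to 62 mm, 5 mm thick; press it anywhere, a fingertip can slide along it. At rest it slopes up 0.35 rad towards +y, middle 41 mm above the table; fully pressed it is level, top 30 mm above the table, 14 mm below the top of the carrier's lip. Paddle middle to lane middle: 75 mm.
- foot (a point): Underside of the clip's foot, a steel cylinder 10 mm in diameter lying along x from stage x = 58 to 74 mm, over the lane's middle (y = -35), at the end of an arm from the rocker shaft.
- vial: Small capped vial, 20 mm across, 34 mm high, standing on the stage slab at its +x, +y corner. Origin under its centre. Leave alone.
- dish: Clear closed round dish 63 mm across, 15 mm high, on the bench beside the stage's -y side. Origin under its centre. Leave alone.
- marker: Marker pen 135 mm long, 14 mm thick, lying on the bench beside the stage's +y side. Origin under its middle. Leave alone.
- tubes: Tube block 80 x 30 x 24 mm with three small capped tubes, 39 mm high in all, on the bench beyond the marker. Origin under its centre. Leave alone.
- reagent: Amber bottle 56 mm across, 100 mm high, standing beyond the stage's stop end. Origin under its centre. Leave alone.
- tipbox: Pipette tip box 118 x 83 x 67 mm, on the bench well to the robot's right. Origin under its centre. Leave alone.
- beaker: Glass beaker 72 mm across, 90 mm high, on the bench well to the robot's left. Origin under its centre. Leave alone.
Not all that is in view belongs to the job. Several things have the shape of the carrier; the one meant has the colours described above.

How it is judged:
By the outcome, as a careful person would: the job done as asked, in the order asked, and still so for the second after the job is handed in, with the robot touching nothing.
It also fails if it takes over 54 s, if anything falls off the work surface, if the arm or the gripper's body presses on something with over 40 N, if the wrist force passes 120 N, or if a joint passes its speed limit or range.

ROBOT

A 7-joint arm with a two-finger parallel gripper is mounted at the origin on the work surface. World frame = base frame: x ahead of the robot, y to its left, z up, the work surface at z = 0. Lengths are in m, angles in rad, forces in N, time in s.
With the tool pointing down it reaches from about 0.425 to 0.925 m from the base axis. Payload 6.8 kg.
Tool frame: the origin (TCP) lies midway between the tips of the shut fingers; the grasp point (between the pads) lies 19 mm behind it (grip_point_offset is the distance from the TCP to the grasp point, in m); y points along the fingers, x is the direction in which the jaws open and shut, and the axes are right-handed (so a half turn about y gives the same grasp; the last joint's range is limited). The gripper opens to 85 mm and grips with 20 to 120 N. Pads are 22 mm wide; open, the fingers measure 114 mm over their backs; the gripper's body (76 mm by 85 mm) begins 54 mm behind the grasp point. The pads swing forward as they close: fully open they stand 13 mm farther back than shut.
Start: joints at [1, 0.477, 0.022, 1.555, -0.011, 1.109, -0.083], TCP at [0.301, -0.604, 0.231] pointing down, gripper open.
Joint ranges: [-2.96, 2.96], [-0.34, 2.1], [-1.41, 1.46], [0.24, 2.44], [-1.37, 4.51], [0.17, 1.92], [-2.96, 2.96]. Speed limits (rad/s): [2.39, 2.39, 3.14, 3.14, 3.14, 3.14, 3.14].

INTERFACE

Orientations are given as a unit quaternion [w, x, y, z].
In Python, from station import get_obs, read_camera, hand_in, grip_point_offset gives the robot as it stands.
- The arm moves only by the tool play_rows, never from a script. Its argument "increments" is a list of rows, each a list of 2 entries, a list of its own where there are three numbers: the shift along the tool's x, y, z in m, then the turn, a rotation vector about the tool's x, y, z in degrees. In form: [[[tx, ty, tz], [ax, ay, az]], ...]. A call has 1 to 20 rows; each row shifts and turns the commanded pose from where the row before left it, along the tool's axes as they then stand; what a row does not reach is not made up. A row lasts 1/12 s, in which the tool goes at most 41.7 mm and 7.16 degrees, less where a joint would pass 70% of its speed; a pose out of reach is approached as far as the arm can. A call with a gripper value outside its range is refused whole. "gripper" is the finger opening in m, from 0 to 0.0854, set as the call begins (left out, the last holds). The fingers move at their own pace and stop on an object; "grip_force" is the grip in N (left out, the last holds). Time passes only in rows, so rows that do not move let the fingers close. It gives the time, the measured TCP pose, the force and the opening at its end, in the units of the state.
- get_obs(): the state, without advancing time (a new reading comes with each control period).
- read_camera(name): name is "scene" or "side" or "wrist"; returns a dict with "color" (480x640x3 uint8, red, green, blue), "range_z" (480x640 float32, m along the optical axis (not along the pixel's ray), 0 where there is no reading), "intrinsics" (3x3 intrinsics, pixels), "R" (3x3) and "t" (3): a world point X has camera coordinates R X + t; the wrist camera has in their place "hand_eye" (4x4, takes a point from camera to tool coordinates, whose origin is the TCP and whose axes are the tool frame's). Camera axes: x right, y down, z forward; pixel columns grow to the right and rows downward; lengths in m; the calibration is good to about 2 mm. A picture is of the moment at which its call begins: read the wrist's pose just before it.
- hand_in(): hands the job in, once; it reports no verdict.
The state is a dict: "t": time; "q": joint angles; "joint_vel": joint speeds; "joint_torque": joint torques, N m; "eef_pos": TCP position; "tool_rot": TCP orientation; "contact_force": force on the tool from outside, world axes, zero at the start; "torque": the same for the moment, N m; "gripper_width": opening from 0.0 (shut) to 1.0 (fully open).
Only numpy, scipy, OpenCV 4.12 (cv2) and the standard library are available. Lean on these libraries where they do the work, as an engineer would, in place of code of your own. Each camera call takes 0.05 s, during which the arm holds its last target. There are 200 camera calls.

## Working session

There is one attempt and no reset: what is moved stays moved. The work goes in short steps, Python scripts to look and compute and a tool call to move; the robot and the scene stay as the last step left them, time stands still between calls to the robot, and variables do not carry over. Pictures are saved under pics/ and viewed, about 8 in all and at most 12, crops included, and the job is handed in when it is done.

Besides the shell and the picture viewer there is one more tool, called after "Request:" as name([rows], argument=value, ...), one row to a line, values as JSON. play_rows: Moves the arm, as the interface text tells. Its arguments: {"type":"object","properties":{"increments":{"type":"array","items":{"type":"array"}},"gripper":{"type":"number"},"grip_force":{"type":"number"}},"required":["increments"]}

```bash
mkdir -p pics; ls; python3 - <<'E'
from station import *
import cv2,numpy as np
o=get_obs();print(o, grip_point_offset)
ims=[]
for n in("scene","side"):
    c=read_camera(n);np.savez(n+'0.npz',**c)
    cv2.imwrite(f"pics/{n}0.png",c["color"][...,::-1]);print(n,c["intrinsics"].tolist(),c["R"].tolist(),c["t"].tolist())
E
```

```text
pics
{'t': 0.0, 'q': array([ 0.99990757,  0.47781794,  0.0223449 ,  1.55645109, -0.01149106,
        1.10928788, -0.08313606]), 'joint_vel': array([ 2.56548323e-04,  7.21007296e-04,  9.81202105e-04, -3.22805386e-04,
        1.09905109e-03, -8.71046192e-04,  7.17691763e-05]), 'joint_torque': array([-6.42322320e-04, -5.96440315e+01,  1.60756968e+00, -2.81198663e+01,
        1.24169749e-02,  9.28861904e-03,  2.40048348e-05]), 'eef_pos': array([ 0.30106897, -0.60347915,  0.23031401]), 'tool_rot': array([ 0.60163425, -0.60104216,  0.37258833, -0.37143301]), 'contact_force': array([-0.40539038,  0.0125987 , -0.01864582]), 'torque': array([ 0.01524789, -0.01424807,  0.00067294]), 'gripper_width': 0.9984429939173322} 0.0187
scene [[446.184054707042, 0.0, 319.2578295121544], [0.0, 446.184054707042, 240.52371558207764], [0.0, 0.0, 1.0]] [[-0.799009248042509, 0.6012828710172843, -0.006567386371784117], [0.35117117062876, 0.4577292703824907, -0.8168002962501538], [-0.48812194220478394, -0.6549372672678848, -0.5768831298295216]] [0.4856470365247408, -0.16438690884062168, 1.6541591279141932]
side [[475.5326697418122, 0.0, 314.07202162427177], [0.0, 475.5326697418122, 240.1699130617652], [0.0, 0.0, 1.0]] [[-0.7386178112717311, -0.6739876723994876, -0.013577419698827121], [-0.32628508353414487, 0.37505265893082834, -0.8676828610108834], [0.5898997992331184, -0.6364559061572427, -0.49693269804098217]] [0.4219474271614243, 0.2684500267333089, 0.840995332985376]
```

View pics/scene0.png

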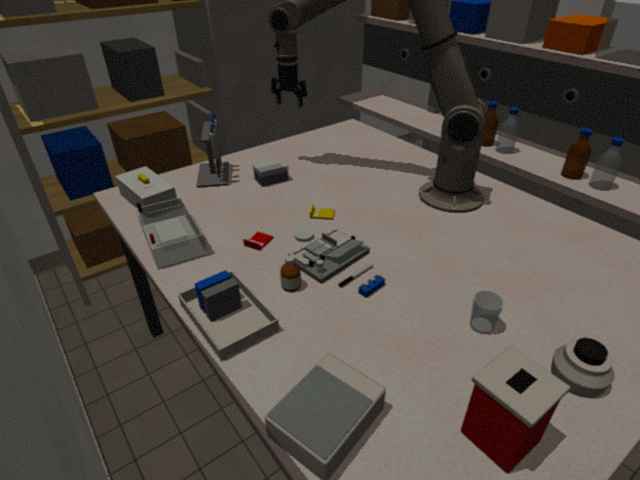

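View pics/side0.png

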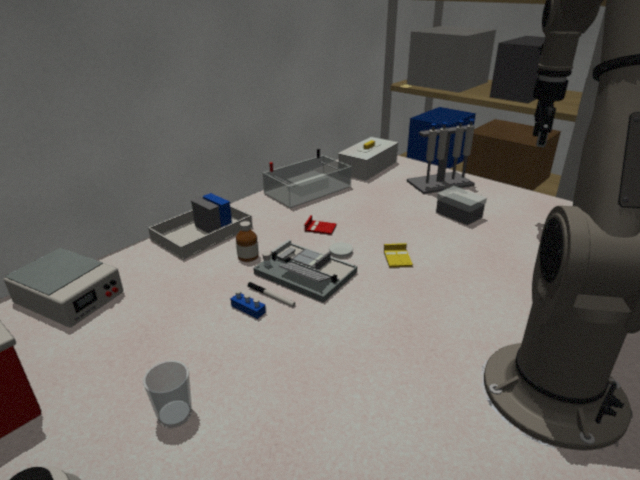

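The stage is at scene (330,255) and side (305,270). There are three carrier-shaped things: yellow (scene 322,213), red (258,241) and the grey one in the lane (around 322,245). The grey one fits. I'll confirm with an enlarged crop and measure the stage.

```bash
cat > h.py <<'E'
import numpy as np,cv2
def load(n): return dict(np.load(n))
def cloud(c):
    K,R,t=c["intrinsics"],c["R"],c["t"];z=c["range_z"]
    v,u=np.indices(z.shape);p=np.stack([(u-K[0,2])/K[0,0]*z,(v-K[1,2])/K[1,1]*z,z],-1)
    X=(p-t)@R; X[z==0]=np.nan; return X
def proj(c,P): 
    p=np.asarray(P)@c["R"].T+c["t"];p=p@c["intrinsics"].T;return p[...,:2]/p[...,2:]
def ray(c,u,v,h):
    d=np.linalg.solve(c["intrinsics"],[u,v,1])@c["R"];o=-c["R"].T@c["t"];return o+d*(h-o[2])/d[2]
E
python3 - <<'E'
from h import *
a=load('scene0.npz');b=load('side0.npz')
A=cv2.resize(a["color"][220:295,280:390],None,fx=7,fy=7,interpolation=2)[:300*2,:770]
B=cv2.resize(b["color"][225:305,240:365],None,fx=6,fy=6,interpolation=2)
cv2.imwrite('pics/cA.png',cv2.convertScaleAbs(A[...,::-1],alpha=1.3));cv2.imwrite('pics/cB.png',cv2.convertScaleAbs(B[...,::-1],alpha=1.3))
for c,r in((a,(330,255)),(b,(305,270))):
    X=cloud(c);print(X[r[1],r[0]])
    u,v=r;W=X[v-60:v+60,u-80:u+80].reshape(-1,3)
    W=W[(W[:,2]>.012)&(W[:,2]<.06)]
    m=W[np.hypot(*(W[:,:2]-X[v,u,:2]).T)<.15]
    print(len(m),cv2.minAreaRect(m[:,:2].astype(np.float32)),np.histogram(m[:,2],12))
E
```

```text
[0.60536046 0.04942457 0.0348209 ]
2352 ((0.6009259223937988, 0.04205264151096344), (0.27856674790382385, 0.24577590823173523), 54.61027145385742) (array([160, 609, 404, 321, 275, 199, 109,  96, 103,  43,  23,  10]), array([0.01200502, 0.01598671, 0.01996839, 0.02395007, 0.02793176,
       0.03191344, 0.03589513, 0.03987681, 0.0438585 , 0.04784018,
       0.05182186, 0.05580355, 0.05978523]))
[0.560304   0.04316709 0.03592949]
3498 ((0.5810949802398682, 0.04638141393661499), (0.2110579013824463, 0.29852089285850525), 7.286489486694336) (array([ 289,  466, 1182,  264,  431,  266,  169,  112,  156,  119,   15,
         29]), array([0.01202515, 0.01577382, 0.01952248, 0.02327115, 0.02701982,
       0.03076849, 0.03451716, 0.03826583, 0.04201449, 0.04576316,
       0.04951183, 0.0532605 , 0.05700917]))
```

View pics/cA.png

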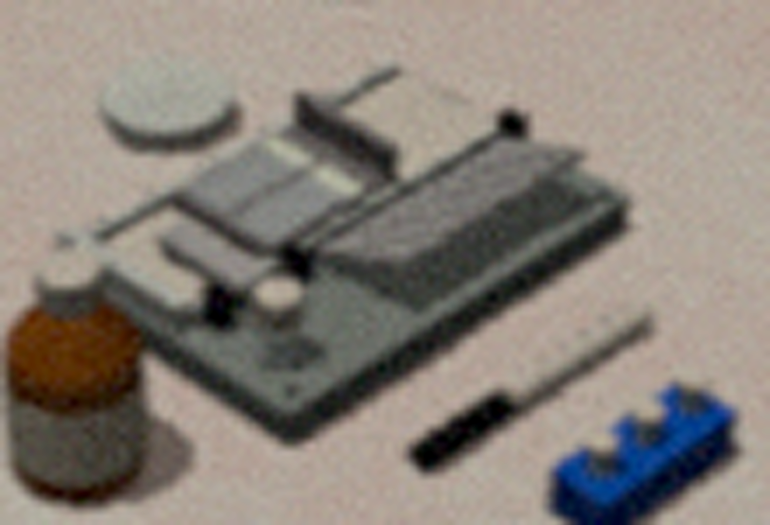

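View pics/cB.png

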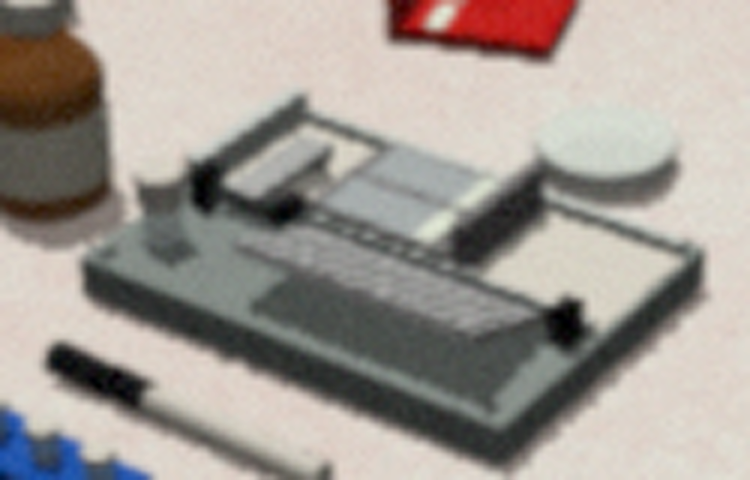

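The grey carrier with two glass slides lies in the lane, its dark lip at scene crop (345,135). That confirms it as the target. Next I'll cast the slab corners as rays.

```bash
python3 - <<'E'
from h import *
a=load('scene0.npz');b=load('side0.npz')
fa=lambda x,y,h:ray(a,(x+.5)/7-.5+280,(y+.5)/7-.5+220,h)
fb=lambda x,y,h:ray(b,(x+.5)/6-.5+240,(y+.5)/6-.5+225,h)
for n,p in dict(A_pp_top=fa(292,410,.02),A_pp_bot=fa(292,443,0),A_mp_top=fa(630,203,.02),B_mp_top=fb(505,432,.02),B_mp_bot=fb(500,468,0),B_pp_top=fb(85,264,.02),B_mm_top=fb(700,258,.026),A_lipL=fa(300,95,.044),A_lipR=fa(395,155,.044),B_lipR=fb(455,225,.044),B_lipL=fb(540,165,.044),
 bottle=fa(80,480,0)).items(): print(n,p.round(4))
E
```

```text
A_pp_top [0.6784 0.1034 0.02  ]
A_pp_bot [0.6765 0.1008 0.    ]
A_mp_top [0.4778 0.0817 0.02  ]
B_mp_top [0.4719 0.0765 0.02  ]
B_mp_bot [0.4762 0.0745 0.    ]
B_pp_top [0.6759 0.1039 0.02  ]
B_mm_top [ 0.4847 -0.0571  0.026 ]
A_lipL [ 0.5623 -0.0437  0.044 ]
A_lipR [0.5576 0.0177 0.044 ]
B_lipR [0.5566 0.0104 0.044 ]
B_lipL [ 0.5612 -0.0469  0.044 ]
bottle [0.757  0.0676 0.    ]
```

```bash
cat >> h.py <<'E'
from scipy.spatial.transform import Rotation as Ro
def plan(o,pos,yaw,flip=1):
    "shift in present tool axes and turn (deg, tool axes) to reach pos, tool y down, tool x along stage y*flip"
    R=Ro.from_quat(np.roll(o["tool_rot"],-1)).as_matrix()
    x=flip*np.array([-np.sin(yaw),np.cos(yaw),0]);y=np.array([0,0,-1.]);T=np.stack([x,y,np.cross(x,y)],1)
    return R.T@(np.asarray(pos)-o["eef_pos"]),np.degrees(Ro.from_matrix(R.T@T).as_rotvec()),R
E
python3 - <<'E'
from h import *
from station import *
o=get_obs()
for f in(1,-1):
    s,r,R=plan(o,[.56,.02,.26],np.radians(7),f);print(s.round(4),r.round(2))
print(R.round(3));c=read_camera("wrist");print(c["hand_eye"].round(4).tolist(),c["intrinsics"][0])
E
```

```text
[-0.4423 -0.0289  0.51  ] [-1.3000e-01 -1.6048e+02 -3.0000e-02]
[-0.4423 -0.0289  0.51  ] [ 0.02 19.52 -0.09]
[[ 0.447 -0.001  0.895]
 [-0.895  0.001  0.447]
 [-0.002 -1.    -0.   ]]
[[1.0, 0.0012, -0.0001, -0.0014], [0.0005, -0.3205, 0.9472, -0.1425], [0.0011, -0.9472, -0.3205, 0.0825], [0.0, 0.0, 0.0, 1.0]] [403.2329926    0.         331.40343096]
```

Request:
play_rows([
  [[-0.0221, 0.0015, 0.0255], [0, 0, 0]],
  [[-0.0221, 0.0015, 0.0255], [0, 0, 0]],
  [[-0.0221, 0.0015, 0.0255], [0, 0, 0]],
  [[-0.0221, 0.0015, 0.0255], [0, 0, 0]],
  [[-0.0221, 0.0015, 0.0255], [0, 0, 0]],
  [[-0.0221, 0.0015, 0.0255], [0, 0, 0]],
  [[-0.0221, 0.0015, 0.0255], [0, 0, 0]],
  [[-0.0221, 0.0015, 0.0255], [0, 0, 0]],
  [[-0.0221, 0.0015, 0.0255], [0, 0, 0]],
  [[-0.0221, 0.0015, 0.0255], [0, 0, 0]],
  [[-0.0221, 0.0015, 0.0255], [0, 0, 0]],
  [[-0.0221, 0.0015, 0.0255], [0, 0, 0]],
  [[-0.0221, 0.0015, 0.0255], [0, 0, 0]],
  [[-0.0221, 0.0015, 0.0255], [0, 0, 0]],
  [[-0.0221, 0.0015, 0.0255], [0, 0, 0]],
  [[-0.0221, 0.0015, 0.0255], [0, 0, 0]],
  [[-0.0221, 0.0015, 0.0255], [0, 0, 0]],
  [[-0.0221, 0.0015, 0.0255], [0, 0, 0]],
  [[-0.0221, 0.0015, 0.0255], [0, 0, 0]],
  [[-0.0221, 0.0015, 0.0255], [0, 0, 0]],
], gripper=0.062)

```text
t: 1.82
eef_pos: [0.5606, 0.0207, 0.2011]
tool_rot: [-0.601, 0.601, -0.372, 0.372]
contact_force: [0.2, -0.1, 0.3]
gripper_width: 0.73
```

Request:
play_rows([
  [[0, 0, 0], [0, 6.5, 0]],
  [[0, 0, 0], [0, 6.5, 0]],
  [[0, 0, 0], [0, 6.5, 0]],
  [[0, 0, 0], [0, 0, 0]],
  [[0, 0, 0], [0, 0, 0]],
  [[0, 0, 0], [0, 0, 0]],
])

```text
t: 2.32
eef_pos: [0.5603, 0.0191, 0.2012]
tool_rot: [-0.53, 0.53, -0.468, 0.468]
contact_force: [-0.1, -0.6, -0.3]
gripper_width: 0.725
```

```bash
python3 - <<'E'
from h import *
from station import *
o=get_obs();c=read_camera("wrist")
s,r,R=plan(o,[.56,.02,.2],np.radians(7),-1);print(o["t"],o["eef_pos"],s.round(4),r.round(2),o["contact_force"],o["gripper_width"])
H=c.pop("hand_eye");Rw=R@H[:3,:3];tw=o["eef_pos"]+R@H[:3,3]
c["R"]=Rw.T;c["t"]=-Rw.T@tw;np.savez('w1.npz',**c);cv2.imwrite('pics/w1.png',c["color"][...,::-1])
E
```

```text
2.3167 [0.56027197 0.01907971 0.2012158 ] [-0.0009  0.0012 -0.0002] [0.01 0.19 0.  ] [-0.06745469 -0.61369202 -0.25248168] 0.7251610455044879
```

View pics/w1.png

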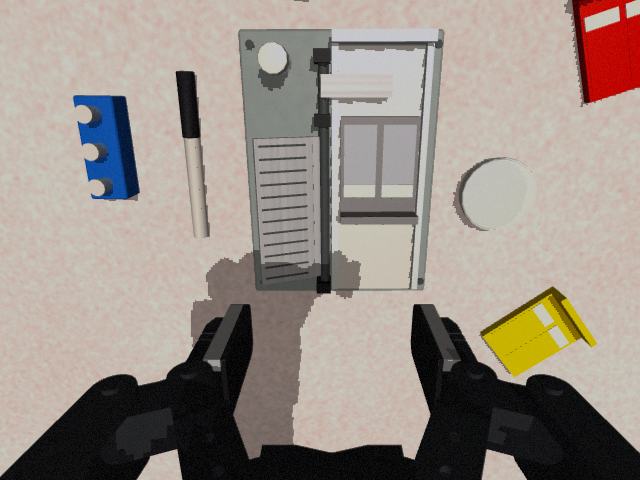

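The wrist view shows the slab top corners at (239,30), (444,30), (257,290) and (423,290). The lip top is at about (378,214), and the fingertips are at (242,306) and (424,306).

```bash
python3 - <<'E'
from h import *
from station import get_obs
c=load('w1.npz');o=get_obs()
P={k:ray(c,*uv,.02)[:2] for k,uv in dict(pp=(239,30),pm=(444,30),mp=(257,290),mm=(423,290)).items()}
S=dict(pp=(105,70),pm=(105,-80),mp=(-105,70),mm=(-105,-80))
A=np.array([S[k] for k in P])/1e3;B=np.array(list(P.values()))
a,b=A-A.mean(0),B-B.mean(0);yaw=np.arctan2((a[:,0]*b[:,1]-a[:,1]*b[:,0]).sum(),(a*b).sum())
M=np.array([[np.cos(yaw),-np.sin(yaw)],[np.sin(yaw),np.cos(yaw)]]);org=B.mean(0)-M@A.mean(0)
print('yaw',np.degrees(yaw),'org',org);print('res mm',((B-(A@M.T+org))*1e3).round(1).tolist())
tos=lambda p:((np.asarray(p)[:2]-org)@M*1e3).round(1)
for n,u,v,h in(('lipL',341,217,.044),('lipR',418,217,.044),('lipfrontL',341,211,.044),('front L',340,117,.028),('frontR',421,117,.028),('stop',385,42,.034),('padl mp',262,283,.045),('foot',360,97,.032)):
    print(n,tos(ray(c,u,v,h)))
X=cloud(c)
R=np.array(plan(o,[0,0,0],0)[2])
for u,v in((240,309),(246,309),(418,309),(428,309),(240,315),(424,315),(380,214),(290,210)):
    p=X[v,u];print((u,v),tos(p),p[2].round(4),'tool',((p-o["eef_pos"])@R*1e3).round(1))
print('tcp stage',tos(o["eef_pos"]))
np.savez('stage.npz',yaw=yaw,org=org)
E
```

```text
yaw 7.31822954511888 org [0.58550903 0.02116343]
res mm [[-0.8, -1.0], [-1.2, 0.8], [1.2, -1.2], [0.8, 1.3]]
lipL [-29.6  -4.9]
lipR [-29.7 -64.4]
lipfrontL [-24.8  -4.9]
front L [43.9 -4.1]
frontR [ 43.8 -65. ]
stop [ 94.4 -35. ]
padl mp [-85.2  59.1]
foot [ 58.1 -18.5]
(240, 309) [-15.2  35.4] 0.214 tool [-34.3 -12.8  10. ]
(246, 309) [-15.   33.2] 0.2144 tool [-32.1 -13.1  10.1]
(418, 309) [-14.5 -28.7] 0.2153 tool [ 29.8 -14.   10.8]
(428, 309) [-14.8 -32.4] 0.2148 tool [ 33.5 -13.5  10.5]
(240, 315) [-14.8  34.3] 0.2189 tool [-33.2 -17.7  10.3]
(424, 315) [-15.  -30.2] 0.2187 tool [ 31.3 -17.4  10.3]
(380, 214) [-29.3 -35.9] 0.0366 tool [ 37.  164.6  -3.9]
(290, 210) [-25.1  34.7] 0.0399 tool [-3.360e+01  1.614e+02  1.000e-01]
tcp stage [-25.3   1.1]
```

The measured sizes agree with the description: carrier lip 59.5 mm, foot edge x=58, stop 94.4. The lip's rear face is at stage x≈-30, so the carrier is 45 mm short of home. Next I'll move to a pose behind the lip.

```bash
cat >> h.py <<'E'
def st(p,z):
    s=np.load('stage.npz');y=float(s["yaw"]);M=np.array([[np.cos(y),-np.sin(y)],[np.sin(y),np.cos(y)]])
    return np.r_[s["org"]+M@(np.array(p)/1e3),z]
def where(o):
    s=np.load('stage.npz');y=float(s["yaw"]);M=np.array([[np.cos(y),-np.sin(y)],[np.sin(y),np.cos(y)]])
    return ((o["eef_pos"][:2]-s["org"])@M*1e3).round(1),o["eef_pos"][2].round(4),(o["contact_force"][:2]@M).round(2),o["contact_force"][2].round(2)
E
python3 - <<'E'
from h import *
from station import get_obs
o=get_obs();s,r,R=plan(o,st((-50,2.5),.06),float(np.load('stage.npz')["yaw"]),-1);print(s.round(4),r.round(2))
E
```

```text
[-0.0013  0.1413 -0.0247] [ 0.01 -0.16 -0.  ]
```

Request:
play_rows([
  [[-0.0013, 0, -0.0127], [0, -0.16, 0]],
  [[0, 0.02, -0.012], [0, 0, 0]],
  [[0, 0.03, 0], [0, 0, 0]],
  [[0, 0.03, 0], [0, 0, 0]],
  [[0, 0.03, 0], [0, 0, 0]],
  [[0, 0.02, 0], [0, 0, 0]],
  [[0, 0.011, 0], [0, 0, 0]],
  [[0, 0, 0], [0, 0, 0]],
  [[0, 0, 0], [0, 0, 0]],
  [[0, 0, 0], [0, 0, 0]],
])

```text
t: 3.2
eef_pos: [0.5369, 0.0175, 0.0616]
tool_rot: [0.531, -0.53, 0.467, -0.468]
contact_force: [0.4, -0.8, -0.2]
gripper_width: 0.729
```

```bash
python3 - <<'E'
from h import *
from station import *
o=get_obs();print(o["t"],where(o));c=read_camera("wrist");cv2.imwrite('pics/w2.png',c["color"][...,::-1])
c=read_camera("side")
cv2.imwrite('pics/s2.png',cv2.resize(c["color"][215:315,240:370,::-1],None,fx=6,fy=6,interpolation=2))
s,r,R=plan(o,st((-50,2.5),.045),float(np.load('stage.npz')["yaw"]),-1);print(s.round(4),r.round(2))
E
```

```text
3.2 (array([-48.7,   2.6]), np.float64(0.0616), array([ 0.24, -0.87]), np.float64(-0.23))
[ 0.0001  0.0166 -0.0014] [-0.14 -0.13 -0.  ]
```

View pics/w2.png

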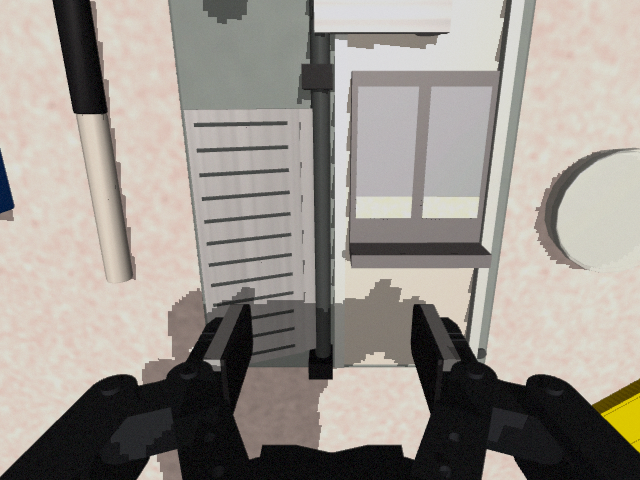

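The left finger is over the paddle at (232,330), and the right finger is over the lane behind the lip at (430,330). I'll descend in small steps and watch the force.

Request:
play_rows([
  [[0, 0.005, 0], [0, 0, 0]],
  [[0, 0.005, 0], [0, 0, 0]],
  [[0, 0.004, 0], [0, 0, 0]],
  [[0, 0.003, 0], [0, 0, 0]],
  [[0, 0.003, 0], [0, 0, 0]],
  [[0, 0, 0], [0, 0, 0]],
  [[0, 0, 0], [0, 0, 0]],
], grip_force=60)

```text
t: 3.88
eef_pos: [0.5356, 0.0174, 0.04]
tool_rot: [-0.53, 0.53, -0.468, 0.468]
contact_force: [-0.7, 1.5, -0.6]
gripper_width: 0.724
```

Request:
play_rows([
  [[0, 0.002, 0], [0, 0, 0]],
  [[0, 0.002, 0], [0, 0, 0]],
  [[0, 0.002, 0], [0, 0, 0]],
  [[0, 0, 0], [0, 0, 0]],
  [[0, 0, 0], [0, 0, 0]],
])

```text
t: 4.3
eef_pos: [0.536, 0.0177, 0.0345]
tool_rot: [0.531, -0.53, 0.468, -0.468]
contact_force: [-0.1, 0.5, 3.5]
gripper_width: 0.725
```

Request:
play_rows([
  [[0, 0.002, 0], [0, 0, 0]],
  [[0, 0.002, 0], [0, 0, 0]],
  [[0, 0, 0], [0, 0, 0]],
  [[0, 0, 0], [0, 0, 0]],
])

```text
t: 4.63
eef_pos: [0.5362, 0.0179, 0.0304]
tool_rot: [0.531, -0.53, 0.468, -0.468]
contact_force: [0.5, 2.1, 4.7]
gripper_width: 0.727
```

Request:
play_rows([
  [[0, 0.002, 0], [0, 0, 0]],
  [[0, 0.002, 0], [0, 0, 0]],
  [[0, 0.001, 0], [0, 0, 0]],
  [[0, 0, 0], [0, 0, 0]],
  [[0, 0, 0], [0, 0, 0]],
])

```text
t: 5.05
eef_pos: [0.5362, 0.0184, 0.0256]
tool_rot: [0.531, -0.53, 0.468, -0.468]
contact_force: [-0.9, 2.7, 5.7]
gripper_width: 0.726
```

Request:
play_rows([
  [[0, 0.001, 0], [0, 0, 0]],
  [[0, 0.001, 0], [0, 0, 0]],
  [[0, 0, 0], [0, 0, 0]],
  [[0, 0, 0], [0, 0, 0]],
])

```text
t: 5.38
eef_pos: [0.5362, 0.0185, 0.0242]
tool_rot: [0.531, -0.53, 0.467, -0.468]
contact_force: [-3.5, 4.6, 12.4]
gripper_width: 0.728
```

Request:
play_rows([
  [[0, 0.001, 0], [0, 0, 0]],
  [[0, 0, 0], [0, 0, 0]],
  [[0, 0, 0], [0, 0, 0]],
])

```text
t: 5.63
eef_pos: [0.5363, 0.0186, 0.0239]
tool_rot: [0.531, -0.53, 0.467, -0.468]
contact_force: [-5.3, 3.5, 20.6]
gripper_width: 0.724
```

The hard stop is reached at about 12 N. I'll back off 1 mm and check before pushing.

Request:
play_rows([
  [[0, -0.001, 0], [0, 0, 0]],
  [[0, 0, 0], [0, 0, 0]],
])

```text
t: 5.8
eef_pos: [0.5362, 0.0185, 0.0243]
tool_rot: [0.531, -0.53, 0.467, -0.468]
contact_force: [-1.8, 3.5, 11.4]
gripper_width: 0.726
```

```bash
python3 - <<'E'
from h import *
from station import *
o=get_obs();print(o["t"],where(o));c=read_camera("wrist");d=read_camera("side")
s=cv2.resize(d["color"][225:305,255:360],None,fx=5,fy=5,interpolation=2)
cv2.imwrite('pics/p3.png',np.hstack([cv2.resize(c["color"][:400,150:550],(400,400)),s[:400,60:460]])[...,::-1])
E
```

```text
5.8 (array([-49.2,   3.6]), np.float64(0.0243), array([-1.37,  3.69]), np.float64(11.38))
```

View pics/p3.png

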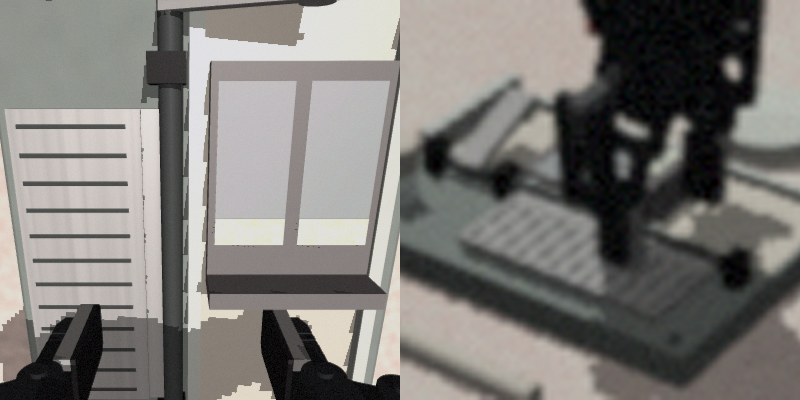

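The paddle is level and the foot is raised, with its arm tilted up in the side view. The right finger stands about 8 mm behind the lip. Now I'll push.

Request:
play_rows([
  [[0, 0, 0.002], [0, 0, 0]],
  [[0, 0, 0.002], [0, 0, 0]],
  [[0, 0, 0.002], [0, 0, 0]],
  [[0, 0, 0.002], [0, 0, 0]],
  [[0, 0, 0.002], [0, 0, 0]],
  [[0, 0, 0.002], [0, 0, 0]],
  [[0, 0, 0.002], [0, 0, 0]],
  [[0, 0, 0.002], [0, 0, 0]],
  [[0, 0, 0.002], [0, 0, 0]],
  [[0, 0, 0.002], [0, 0, 0]],
])

```text
t: 6.73
eef_pos: [0.5372, 0.0189, 0.0226]
tool_rot: [-0.521, 0.541, -0.474, 0.458]
contact_force: [-52.7, -2.2, 67.5]
gripper_width: 0.728
```

```bash
python3 - <<'E'
from h import *
from station import *
o=get_obs();print(o["t"],where(o))
E
```

```text
6.7333 (array([-48.2,   3.9]), np.float64(0.0226), array([-52.56,   4.54]), np.float64(67.46))
```

The tool moved only 1 mm and the force rose to Fx=-53 and Fz=+67 N. The fingertip is sticking on the paddle because it is pressed against the hard stop. I'll back off, then ease up a little so that only the spring load bears.

Request:
play_rows([
  [[0, 0, -0.004], [0, 0, 0]],
  [[0, 0, -0.004], [0, 0, 0]],
  [[0, 0, -0.004], [0, 0, 0]],
  [[0, 0, -0.004], [0, 0, 0]],
  [[0, 0, -0.004], [0, 0, 0]],
  [[0, -0.001, 0], [0, 0, 0]],
  [[0, -0.001, 0], [0, 0, 0]],
  [[0, 0, 0], [0, 0, 0]],
  [[0, 0, 0], [0, 0, 0]],
])

```text
t: 7.48
eef_pos: [0.536, 0.0183, 0.0257]
tool_rot: [0.531, -0.53, 0.468, -0.468]
contact_force: [-0.7, 3.2, 6.8]
gripper_width: 0.728
```

```bash
python3 - <<'E'
from h import *
from station import *
o=get_obs();print(o["t"],where(o),o["torque"]);c=read_camera("wrist")
s,r,R=plan(o,st((-50,2.5),.026),float(np.load('stage.npz')["yaw"]),-1);print(s.round(4),r.round(2))
X=cloud({**c,"R":np.eye(3),"t":np.zeros(3)})@c["hand_eye"][:3,:3].T+c["hand_eye"][:3,3]
for v in(300,306,312,320,340,360):
    print(v,[(u,(X[v,u]*1e3).round(0).tolist()) for u in(225,240,248,418,428,440)])
cv2.imwrite('pics/w4.png',cv2.resize(c["color"][160:480,180:500,::-1],None,fx=1.8,fy=1.8))
E
```

```text
7.4833 (array([-49.5,   3.4]), np.float64(0.0257), array([-0.32,  3.28]), np.float64(6.77)) [ 0.91270567  0.16595763 -0.01455099]
[ 0.0009 -0.0003 -0.0005] [-0.05 -0.11 -0.04]
300 [(225, [-42.0, -6.0, 10.0]), (240, [-36.0, -5.0, 10.0]), (248, [nan, nan, nan]), (418, [28.0, -19.0, 17.0]), (428, [32.0, -18.0, 17.0]), (440, [37.0, -17.0, 16.0])]
306 [(225, [-42.0, -6.0, 8.0]), (240, [-35.0, -10.0, 10.0]), (248, [-32.0, -10.0, 9.0]), (418, [29.0, -19.0, 15.0]), (428, [33.0, -17.0, 14.0]), (440, [36.0, -19.0, 14.0])]
312 [(225, [-42.0, -6.0, 5.0]), (240, [-34.0, -15.0, 10.0]), (248, [-32.0, -10.0, 7.0]), (418, [30.0, -14.0, 9.0]), (428, [33.0, -15.0, 10.0]), (440, [44.0, 6.0, -2.0])]
320 [(225, [-38.0, -20.0, 10.0]), (240, [-33.0, -21.0, 10.0]), (248, [-32.0, -11.0, 5.0]), (418, [30.0, -15.0, 7.0]), (428, [32.0, -21.0, 10.0]), (440, [36.0, -20.0, 10.0])]
340 [(225, [-35.0, -32.0, 10.0]), (240, [-32.0, -25.0, 5.0]), (248, [-32.0, -13.0, -3.0]), (418, [30.0, -17.0, -0.0]), (428, [30.0, -31.0, 9.0]), (440, [33.0, -33.0, 10.0])]
360 [(225, [-32.0, -43.0, 10.0]), (240, [-32.0, -26.0, -2.0]), (248, [-32.0, -15.0, -10.0]), (418, [30.0, -20.0, -6.0]), (428, [30.0, -32.0, 2.0]), (440, [30.0, -43.0, 10.0])]
```

View pics/w4.png

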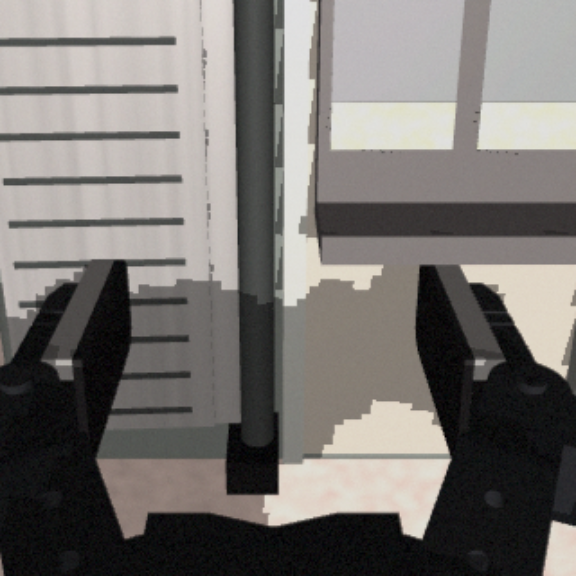

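The lip's rear top edge is at tool z≈+14 mm and the pad front at +10, so the gap is about 4 mm. The paddle load is now spring-only at 6.8 N, so I'll try sliding.

Request:
play_rows([
  [[0, 0, 0.001], [0, 0, 0]],
  [[0, 0, 0.001], [0, 0, 0]],
  [[0, 0, 0.001], [0, 0, 0]],
  [[0, 0, 0.001], [0, 0, 0]],
  [[0, 0, 0.001], [0, 0, 0]],
])

```text
t: 7.95
eef_pos: [0.5385, 0.0177, 0.0248]
tool_rot: [-0.529, 0.532, -0.468, 0.467]
contact_force: [-5.1, 0.3, 7.7]
gripper_width: 0.729
```

```bash
python3 - <<'E'
from h import *
from station import *
o=get_obs();print(o["t"],where(o),o["torque"])
s,r,R=plan(o,st((-50,2.5),.026),float(np.load('stage.npz')["yaw"]),-1);print(s.round(4),r.round(2))
E
```

```text
7.95 (array([-47.1,   2.5]), np.float64(0.0248), array([-5.  ,  0.99]), np.float64(7.71)) [0.37078336 1.02848278 0.1598624 ]
[ 0.     -0.0012 -0.0029] [ 0.25 -0.11  0.03]
```

It slides now. I'll ease up slightly and continue.

Request:
play_rows([
  [[0, -0.0005, 0.0015], [0, 0, 0]],
  [[0, -0.0005, 0.0015], [0, 0, 0]],
  [[0, 0, 0.0015], [0, 0, 0]],
  [[0, 0, 0.0015], [0, 0, 0]],
  [[0, 0, 0.0015], [0, 0, 0]],
  [[0, 0, 0.0015], [0, 0, 0]],
])

```text
t: 8.45
eef_pos: [0.5464, 0.0179, 0.0256]
tool_rot: [-0.528, 0.532, -0.469, 0.467]
contact_force: [-6.1, -1.4, 7.7]
gripper_width: 0.725
```

```bash
cat > s.py <<'E'
from h import *
from station import *
o=get_obs();print(o["t"],where(o))
s,r,R=plan(o,st((-50,2.5),.026),float(np.load('stage.npz')["yaw"]),-1);print(r.round(2))
c=read_camera("wrist")
X=cloud({**c,"R":np.eye(3),"t":np.zeros(3)})@c["hand_eye"][:3,:3].T+c["hand_eye"][:3,3]
X=X@R.T+o["eef_pos"]
# lip top: z .041-.047; report tool-z extent in stage x for columns of the lane
S=np.load('stage.npz');y=float(S["yaw"]);M=np.array([[np.cos(y),-np.sin(y)],[np.sin(y),np.cos(y)]])
P=(X[...,:2]-S["org"])@M*1e3;Z=X[...,2]*1e3
for a,b in((-28,-8),(-62,-48)):
    k=(P[...,1]>a)&(P[...,1]<b)&(abs(Z-44)<2);v,u=np.nonzero(k);k[:]=0
    x=np.array([ (P[vv,uu,0]) for vv,uu in zip(v,u)])
    print('lip x',np.percentile(x,[2,10,50,90,98]).round(1) if len(x) else None,len(x))
k=(P[...,1]>20)&(P[...,1]<60)&(P[...,0]>-30)&(P[...,0]<28)&(Z>22)&(Z<60)
if k.sum(): g=np.polyfit(P[k][:,1],Z[k],1);print('paddle slope',g[0].round(3),'clip',(.35-np.arctan(g[0])).round(3))
import sys
cv2.imwrite(f'pics/{sys.argv[1]}.png',c["color"][...,::-1])
E
python3 s.py w5
```

```text
8.45 (array([-39.2,   1.7]), np.float64(0.0256), array([-6.18, -0.6 ]), np.float64(7.67))
[ 0.38 -0.17  0.08]
lip x [-28.8 -27.3  59.4  66.7  68.1] 2572
lip x [-29.  -28.4 -25.4 -23.  -22.6] 725
paddle slope 0.02 clip 0.33
```

It is pushing: lip rear at x≈-29, clip about 0.33. I'll continue.

Request:
play_rows([
  [[0, 0, 0.002], [0, 0, 0]],
  [[0, 0, 0.002], [0, 0, 0]],
  [[0, 0, 0.002], [0, 0, 0]],
  [[0, 0, 0.002], [0, 0, 0]],
  [[0, 0, 0.002], [0, 0, 0]],
  [[0, 0, 0.002], [0, 0, 0]],
  [[-0.0003, 0, 0.002], [0, 0, 0]],
  [[0, 0, 0.002], [0, 0, 0]],
  [[0, 0, 0.002], [0, 0, 0]],
  [[0, 0, 0.002], [0, 0, 0]],
])

```text
t: 9.33
eef_pos: [0.5663, 0.0205, 0.0255]
tool_rot: [-0.528, 0.532, -0.469, 0.467]
contact_force: [-6.6, -1.0, 7.4]
gripper_width: 0.726
```

```bash
python3 s.py w6
```

```text
9.3333 (array([-19.1,   1.8]), np.float64(0.0255), array([-6.73, -0.17]), np.float64(7.44))
[ 0.37 -0.17  0.08]
lip x [-8.6 -6.8 61.6 71.6 73.4] 3057
lip x [-9.3 -8.6 -5.7 -3.3 -2.9] 723
paddle slope 0.003 clip 0.347
```

Request:
play_rows([
  [[0, 0, 0.002], [0, 0, 0]],
  [[0, 0, 0.002], [0, 0, 0]],
  [[0, 0, 0.002], [0, 0, 0]],
  [[0, 0, 0.002], [0, 0, 0]],
  [[0, 0, 0.002], [0, 0, 0]],
  [[0, 0, 0.002], [0, 0, 0]],
  [[0, 0, 0.002], [0, 0, 0]],
  [[0, 0, 0.002], [0, 0, 0]],
  [[0, 0, 0.002], [0, 0, 0]],
  [[0, 0, 0.002], [0, 0, 0]],
])

```text
t: 10.22
eef_pos: [0.5864, 0.0231, 0.0256]
tool_rot: [-0.528, 0.532, -0.469, 0.467]
contact_force: [-5.9, -0.3, 7.3]
gripper_width: 0.723
```

Request:
play_rows([
  [[0, 0, 0.001], [0, 0, 0]],
  [[0, 0, 0.001], [0, 0, 0]],
  [[0, 0, 0.001], [0, 0, 0]],
])

```text
t: 10.47
eef_pos: [0.5894, 0.0235, 0.0256]
tool_rot: [-0.528, 0.532, -0.469, 0.467]
contact_force: [-6.4, -0.9, 7.8]
gripper_width: 0.727
```

```bash
python3 s.py w7
```

```text
10.4667 (array([4.1, 1.8]), np.float64(0.0256), array([-6.51, -0.11]), np.float64(7.82))
[ 0.35 -0.17  0.08]
lip x [14.5 16.3 61.  71.6 73.6] 2737
lip x [13.9 14.7 17.5 20.  20.4] 718
paddle slope 0.056 clip 0.294
```

Nearly home, with lip rear at about 14 and home at 15. I'll creep until the stop's reaction shows.

Request:
play_rows([
  [[0, 0, 0.001], [0, 0, 0]],
  [[0, 0, 0], [0, 0, 0]],
])

```text
t: 10.68
eef_pos: [0.5895, 0.0235, 0.0254]
tool_rot: [-0.528, 0.533, -0.469, 0.466]
contact_force: [-7.5, -0.8, 8.7]
gripper_width: 0.723
```

Request:
play_rows([
  [[0, 0, 0.001], [0, 0, 0]],
  [[0, 0, 0], [0, 0, 0]],
])

```text
t: 10.85
eef_pos: [0.5895, 0.0234, 0.0253]
tool_rot: [-0.527, 0.533, -0.47, 0.466]
contact_force: [-10.7, -1.2, 11.3]
gripper_width: 0.729
```

Request:
play_rows([
  [[0, 0, 0.001], [0, 0, 0]],
  [[0, 0, 0], [0, 0, 0]],
])

```text
t: 11.02
eef_pos: [0.5896, 0.0234, 0.0253]
tool_rot: [-0.527, 0.533, -0.47, 0.466]
contact_force: [-13.1, -0.6, 13.4]
gripper_width: 0.73
```

```bash
python3 s.py w8
```

```text
11.0167 (array([4.4, 1.7]), np.float64(0.0253), array([-13.11,   1.05]), np.float64(13.38))
[ 0.66 -0.22  0.09]
lip x [15.  16.7 61.6 71.7 73.7] 2901
lip x [14.  14.8 17.5 20.1 20.4] 724
paddle slope 0.046 clip 0.304
```

Motion has stopped and the force is rising, with the position within 1 mm of home. I'll check the gap at the stop from the picture, because paddle stiction could look the same.

```bash
python3 - <<'E'
from h import *
from station import *
w=cv2.imread('pics/w8.png');d=read_camera("side")["color"][...,::-1]
cv2.imwrite('pics/p9.png',np.hstack([cv2.resize(w[0:400,240:560],(480,600),interpolation=2),cv2.resize(d[235:295,260:300],(320,480),interpolation=2)[:600] if 0 else np.vstack([cv2.resize(d[235:275,265:305],(320,320),interpolation=2),np.zeros((280,320,3),np.uint8)])]))
E
```

```text
(no output)
```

View pics/p9.png

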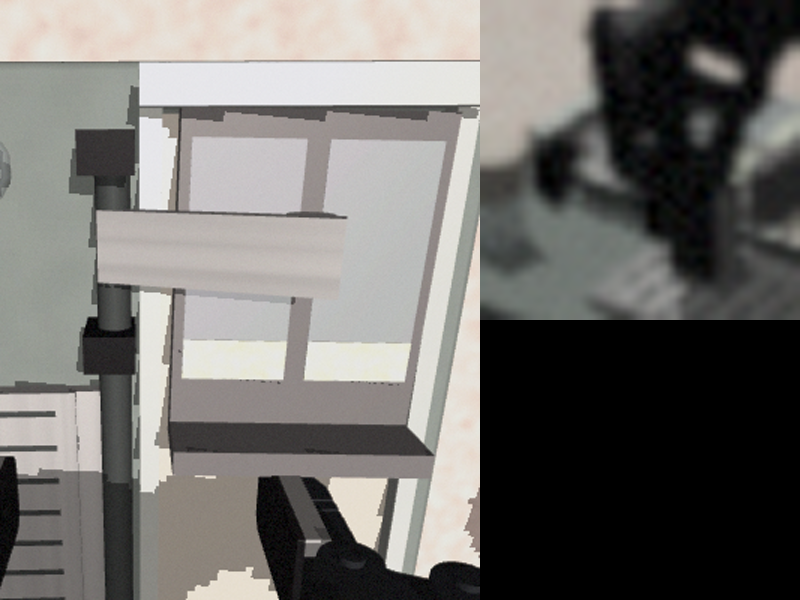

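```bash
python3 - <<'E'
from h import *
from station import *
o=get_obs();print(o["t"],where(o));R=plan(o,[0,0,0],0)[2];c=read_camera("wrist")
X=(cloud({**c,"R":np.eye(3),"t":np.zeros(3)})@c["hand_eye"][:3,:3].T+c["hand_eye"][:3,3])@R.T+o["eef_pos"]
S=np.load('stage.npz');y=float(S["yaw"]);M=np.array([[np.cos(y),-np.sin(y)],[np.sin(y),np.cos(y)]])
P=(X[...,:2]-S["org"])@M*1e3;Z=X[...,2]*1e3
for u in(365,385,405,425,445,465,485,505,525,540):
    print(u,[(v,P[v,u].round(1).tolist(),Z[v,u].round(1)) for v in range(68,82,2)][::1] if u in(385,525) else '')
def edge(lo,hi,zlo,zhi,f):
    out=[]
    for a in np.arange(lo,hi,8):
        k=(P[...,1]>a)&(P[...,1]<a+8)&(Z>zlo)&(Z<zhi)&(P[...,0]<100)&(P[...,0]>-5)
        out.append((a,f(P[k][:,0]).round(1) if k.sum()>5 else None))
    return out
print('front',edge(-65,-5,26,30,lambda x:np.percentile(x,99.5)))
kk=lambda x:np.percentile(x[x<40],[3,97])
print('lip',edge(-65,-5,42.5,46,kk))
E
```

```text
11.1167 (array([4.3, 1.7]), np.float64(0.0253), array([-12.93,   0.29]), np.float64(13.05))
365 
385 [(68, [95.4, -13.7], np.float64(33.9)), (70, [94.9, -13.9], np.float64(32.5)), (72, [94.5, -14.4], np.float64(28.6)), (74, [94.0, -14.6], np.float64(26.9)), (76, [93.4, -14.5], np.float64(27.7)), (78, [92.7, -14.5], np.float64(28.3)), (80, [92.2, -14.7], np.float64(26.4))]
405 
425 
445 
465 
485 
505 
525 [(68, [95.3, -56.5], np.float64(33.5)), (70, [94.9, -58.1], np.float64(30.2)), (72, [94.8, -63.1], np.float64(19.2)), (74, [93.8, -59.4], np.float64(27.7)), (76, [93.3, -59.7], np.float64(27.3)), (78, [92.7, -59.8], np.float64(27.2)), (80, [92.0, -59.6], np.float64(27.9))]
540 
front [(np.int64(-65), np.float64(93.8)), (np.int64(-57), np.float64(93.9)), (np.int64(-49), np.float64(94.2)), (np.int64(-41), np.float64(94.2)), (np.int64(-33), np.float64(94.5)), (np.int64(-25), np.float64(94.9)), (np.int64(-17), np.float64(94.8)), (np.int64(-9), np.float64(94.9))]
lip [(np.int64(-65), array([14.1, 20.3])), (np.int64(-57), array([14.1, 20.3])), (np.int64(-49), array([13.2, 20.6])), (np.int64(-41), array([10.5, 20.7])), (np.int64(-33), array([-1.8, 20.8])), (np.int64(-25), array([14.8, 21. ])), (np.int64(-17), array([15.1, 21.2])), (np.int64(-9), array([15. , 21.2]))]
```

The carrier is at the stop on its +y side, but the -y side lags by about 0.7 mm (roughly 0.7° of yaw). I'll ease the paddle load a little and push a bit more to square it.

Request:
play_rows([
  [[0, -0.001, 0.001], [0, 0, 0]],
  [[0, 0, 0.001], [0, 0, 0]],
  [[0, 0, 0.001], [0, 0, 0]],
  [[0, 0, 0], [0, 0, 0]],
  [[0, 0, 0], [0, 0, 0]],
])

```text
t: 11.58
eef_pos: [0.5899, 0.0231, 0.0253]
tool_rot: [-0.525, 0.535, -0.472, 0.465]
contact_force: [-17.8, -1.3, 14.1]
gripper_width: 0.725
```

```bash
cat > e.py <<'E'
from h import *
from station import *
import sys
o=get_obs();print(o["t"],where(o));R=plan(o,[0,0,0],0)[2];c=read_camera("wrist");cv2.imwrite(f'pics/{sys.argv[1]}.png',c["color"][...,::-1])
s,r,_=plan(o,[0,0,0],float(np.load('stage.npz')["yaw"]),-1);print(r.round(2))
X=(cloud({**c,"R":np.eye(3),"t":np.zeros(3)})@c["hand_eye"][:3,:3].T+c["hand_eye"][:3,3])@R.T+o["eef_pos"]
S=np.load('stage.npz');y=float(S["yaw"]);M=np.array([[np.cos(y),-np.sin(y)],[np.sin(y),np.cos(y)]])
P=(X[...,:2]-S["org"])@M*1e3;Z=X[...,2]*1e3
def edge(zlo,zhi,xlo,xhi,q):
    r=[]
    for a in range(-63,-8,6):
        k=(abs(P[...,1]-a)<3)&(Z>zlo)&(Z<zhi)&(P[...,0]<xhi)&(P[...,0]>xlo)
        r.append((a,np.percentile(P[k][:,0],q)) if k.sum()>5 else (a,np.nan))
    r=np.array(r);g=np.isfinite(r[:,1]);f=np.polyfit(r[g,0],r[g,1],1);return r[:,1].round(1).tolist(),'deg',np.degrees(np.arctan(f[0])).round(2)
print('stop top rear edge',edge(32.5,36,85,115,1));print('front',edge(25.5,30.5,60,100,99.5));print('lip front',edge(42,46,5,30,97))
E
python3 e.py w10
```

```text
11.5833 (array([4.6, 1.4]), np.float64(0.0253), array([-17.79,   1.01]), np.float64(14.09))
[ 0.97 -0.29  0.11]
stop top rear edge ([94.9, 94.9, 94.9, 94.9, 95.0, 95.0, 95.0, 95.0, 94.9, 94.9], 'deg', np.float64(0.01))
front ([94.9, 94.9, 94.9, 94.9, 94.9, 94.4, 94.7, 94.8, 94.8, 94.8], 'deg', np.float64(-0.14))
lip front ([20.6, 20.6, 20.8, 20.8, 20.8, 20.9, 20.9, 21.2, 21.3, 21.3], 'deg', np.float64(0.8))
```

The stop edge reads 0.01° but the lip still 0.8°, so the -y side remains slightly behind. I'll back the finger off, shift 10 mm towards -y while still on the paddle, and push there to square it.

Request:
play_rows([
  [[0, 0, -0.002], [0, 0, 0]],
  [[0, 0, -0.002], [0, 0, 0]],
  [[0, 0, -0.002], [0, 0, 0]],
  [[0, 0, -0.002], [0, 0, 0]],
  [[0, 0, -0.001], [0, 0, 0]],
  [[0, 0, 0], [0, 0, 0]],
])

```text
t: 12.13
eef_pos: [0.5899, 0.0231, 0.0276]
tool_rot: [-0.53, 0.53, -0.468, 0.469]
contact_force: [1.8, -2.1, 4.6]
gripper_width: 0.725
```

```bash
python3 e.py w11; python3 s.py w11 | tail -1
```

```text
12.1333 (array([4.6, 1.3]), np.float64(0.0276), array([ 1.55, -2.36]), np.float64(4.55))
[-0.06 -0.22  0.08]
stop top rear edge ([95.0, 95.0, 95.0, 94.9, 94.9, 94.9, 94.9, 94.9, 94.9, 94.9], 'deg', np.float64(-0.16))
front ([94.9, 94.9, 94.9, 94.9, 94.9, 94.9, 94.9, 94.9, 94.9, 94.9], 'deg', np.float64(0.03))
lip front ([20.6, 20.9, 20.9, 20.9, 21.0, 21.0, 21.1, 21.2, 21.2, 21.1], 'deg', np.float64(0.53))
paddle slope 0.103 clip 0.247
```

Request:
play_rows([
  [[0, 0.001, 0], [0, 0, 0]],
  [[0, 0.001, -0.002], [0, 0, 0]],
  [[0, 0, -0.002], [0, 0, 0]],
  [[0.002, 0, 0], [0, 0, 0]],
  [[0.002, 0, 0], [0, 0, 0]],
  [[0.002, 0, 0], [0, 0, 0]],
  [[0.002, 0, 0], [0, 0, 0]],
  [[0.002, 0, 0], [0, 0, 0]],
  [[0, 0, 0], [0, 0, 0]],
  [[0, 0, 0], [0, 0, 0]],
])

```text
t: 13.07
eef_pos: [0.5871, 0.0167, 0.0259]
tool_rot: [0.532, -0.53, 0.468, -0.467]
contact_force: [0.6, 4.1, 8.1]
gripper_width: 0.727
```

```bash
python3 e.py w12; python3 s.py w12 | tail -1
```

```text
13.0667 (array([ 1. , -4.6]), np.float64(0.0259), array([1.16, 3.98]), np.float64(8.13))
[-0.08 -0.03 -0.14]
stop top rear edge ([94.9, 94.9, 95.0, 94.9, 94.9, 94.9, 94.9, 94.9, 95.0, 94.9], 'deg', np.float64(-0.02))
front ([94.9, 94.9, 94.9, 94.9, 94.9, 94.9, 94.9, 94.9, 94.9, 94.9], 'deg', np.float64(0.02))
lip front ([20.6, 20.6, 20.7, 20.8, 20.9, 20.9, 21.0, 21.0, 21.1, 21.2], 'deg', np.float64(0.63))
paddle slope -0.092 clip 0.442
```

Request:
play_rows([
  [[0.001, 0, 0.002], [0, 0, 0]],
  [[0.001, 0, 0.001], [0, 0, 0]],
  [[0, 0, 0.001], [0, 0, 0]],
  [[0, 0, 0.001], [0, 0, 0]],
  [[0, 0, 0.001], [0, 0, 0]],
  [[0, 0, 0.001], [0, 0, 0]],
  [[0, 0, 0.001], [0, 0, 0]],
  [[0, 0, 0], [0, 0, 0]],
])

```text
t: 13.83
eef_pos: [0.5907, 0.0146, 0.0246]
tool_rot: [-0.529, 0.533, -0.47, 0.465]
contact_force: [-10.1, 1.8, 12.3]
gripper_width: 0.72
```

```bash
python3 e.py w13
```

```text
13.8333 (array([ 4.3, -7.2]), np.float64(0.0246), array([-9.79,  3.09]), np.float64(12.35))
[ 0.47 -0.04 -0.09]
stop top rear edge ([95.1, 95.0, 95.0, 94.9, 94.9, 94.9, 95.0, 95.0, 95.0, 95.0], 'deg', np.float64(-0.03))
front ([94.9, 94.9, 94.9, 94.9, 94.9, 94.9, 94.9, 94.9, 94.8, 94.8], 'deg', np.float64(-0.07))
lip front ([20.6, 20.7, 20.8, 20.8, 20.9, 21.1, 21.0, 21.0, 21.3, 21.2], 'deg', np.float64(0.63))
```

Request:
play_rows([
  [[0, -0.0005, 0.001], [0, 0, 0]],
  [[0, -0.0005, 0.001], [0, 0, 0]],
  [[0, 0, 0.001], [0, 0, 0]],
  [[0, 0, 0.001], [0, 0, 0]],
  [[0, 0, 0], [0, 0, 0]],
  [[0, 0, 0], [0, 0, 0]],
])

```text
t: 14.38
eef_pos: [0.5911, 0.0141, 0.0247]
tool_rot: [-0.527, 0.534, -0.472, 0.464]
contact_force: [-17.1, 1.0, 15.4]
gripper_width: 0.724
```

```bash
python3 e.py w14; python3 - <<'E'
import cv2,numpy as np
w=cv2.imread('pics/w14.png');cv2.imwrite('pics/p14.png',cv2.resize(w[20:320,330:560],None,fx=2.6,fy=2.0,interpolation=2))
E
```

```text
14.3833 (array([ 4.7, -7.7]), np.float64(0.0247), array([-16.81,   3.16]), np.float64(15.37))
[ 0.87 -0.15 -0.06]
stop top rear edge ([94.9, 94.9, 94.9, 94.9, 94.8, 94.9, 94.9, 94.9, 94.9, 94.9], 'deg', np.float64(0.02))
front ([94.8, 94.8, 94.8, 94.8, 94.9, 94.9, 94.9, 94.9, 94.9, 94.9], 'deg', np.float64(0.09))
lip front ([21.1, 21.2, 21.2, 21.2, 21.1, 21.1, 21.2, 21.1, 21.2, 21.3], 'deg', np.float64(0.1))
```

View pics/p14.png

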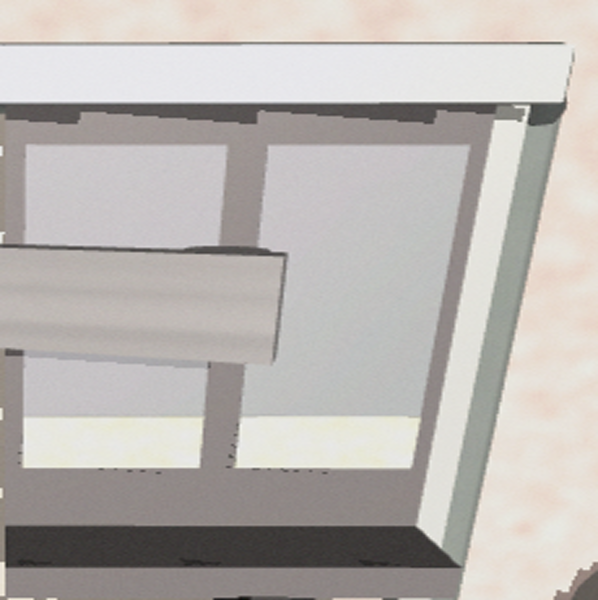

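The carrier is now square and home: lip at 0.1° with its front face at 21, and the plate edge flush with the stop. I'll withdraw the finger from the lip first, keeping the paddle down.

Request:
play_rows([
  [[0, 0, -0.002], [0, 0, 0]],
  [[0, 0, -0.002], [0, 0, 0]],
  [[0, 0, -0.002], [0, 0, 0]],
  [[0, 0.0005, -0.002], [0, 0, 0]],
  [[0, 0.0005, -0.002], [0, 0, 0]],
  [[0, 0.0005, -0.002], [0, 0, 0]],
  [[0, 0, -0.002], [0, 0, 0]],
  [[0, 0, -0.002], [0, 0, 0]],
  [[0, 0, 0], [0, 0, 0]],
])

```text
t: 15.18
eef_pos: [0.5861, 0.0128, 0.0264]
tool_rot: [0.532, -0.528, 0.466, -0.469]
contact_force: [4.6, 0.4, 7.6]
gripper_width: 0.728
```

```bash
python3 e.py w15
```

```text
15.1833 (array([-0.5, -8.3]), np.float64(0.0264), array([ 4.66, -0.19]), np.float64(7.6))
[-0.39 -0.13 -0.06]
stop top rear edge ([94.8, 94.8, 94.8, 94.9, 94.9, 94.8, 94.9, 94.9, 94.9, 94.9], 'deg', np.float64(0.02))
front ([95.0, 94.9, 94.9, 94.9, 94.9, 94.9, 94.9, 94.9, 94.9, 94.9], 'deg', np.float64(0.03))
lip front ([21.2, 21.2, 21.1, 21.1, 21.1, 21.2, 21.3, 21.3, 21.1, 21.0], 'deg', np.float64(-0.04))
```

The finger is 5 mm clear of the lip and the carrier is still home. Now I'll let the paddle up gently and rise clear.

Request:
play_rows([
  [[0, -0.002, 0], [0, 0, 0]],
  [[0, -0.002, 0], [0, 0, 0]],
  [[0, -0.002, 0], [0, 0, 0]],
  [[0, -0.002, 0], [0, 0, 0]],
  [[0, -0.002, 0], [0, 0, 0]],
  [[0, -0.002, 0], [0, 0, 0]],
  [[0, -0.003, 0], [0, 0, 0]],
  [[0, -0.004, 0], [0, 0, 0]],
  [[0, -0.01, 0], [0, 0, 0]],
  [[0, -0.02, 0], [0, 0, 0]],
  [[0, -0.03, 0], [0, 0, 0]],
  [[0, -0.03, -0.01], [0, 0, 0]],
  [[0, -0.03, -0.015], [0, 0, 0]],
  [[0, -0.03, -0.015], [0, 0, 0]],
  [[0, 0, 0], [0, 0, 0]],
  [[0, 0, 0], [0, 0, 0]],
  [[0, 0, 0], [0, 0, 0]],
])

```text
t: 16.65
eef_pos: [0.5431, 0.0065, 0.1941]
tool_rot: [0.53, -0.53, 0.468, -0.468]
contact_force: [0.0, -0.8, -1.1]
gripper_width: 0.724
```

```bash
python3 e.py w16; python3 s.py w16 | tail -1; python3 - <<'E'
from h import *
from station import *
w=cv2.imread('pics/w16.png');a=read_camera("scene")["color"][...,::-1]
cv2.imwrite('pics/p16.png',np.hstack([cv2.resize(w[:360,120:520],(440,396)),cv2.resize(a[200:300,230:320+10],(356,396),interpolation=2)]))
E
```

```text
16.65 (array([-43.9,  -9.2]), np.float64(0.1941), array([-0.09, -0.81]), np.float64(-1.13))
[-0.03 -0.15  0.01]
stop top rear edge ([94.9, 94.8, 95.0, 94.9, 94.9, 94.9, 95.0, 94.9, 94.9, 94.8], 'deg', np.float64(-0.03))
front ([95.1, 95.2, 95.1, 95.1, 95.2, 95.0, 95.2, 95.2, 95.1, 95.2], 'deg', np.float64(0.03))
lip front ([20.9, 20.9, 20.9, 20.9, 20.9, 20.9, 20.9, 20.9, 21.0, 21.0], 'deg', np.float64(0.1))
paddle slope 0.218 clip 0.135
```

View pics/p16.png

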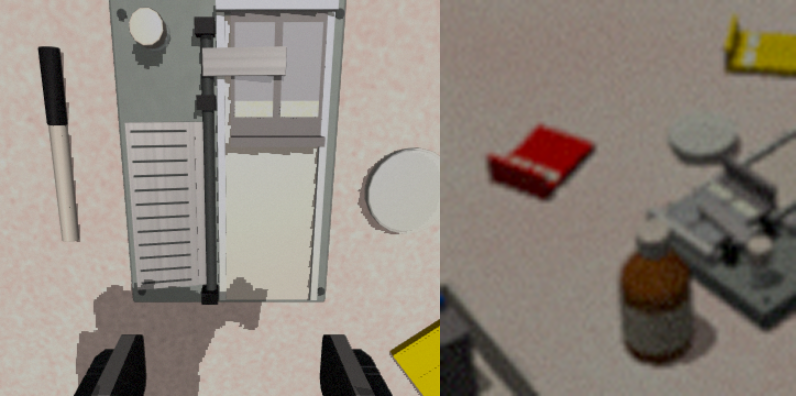

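The carrier is home at the stop, with the foot resting on the plate (clip ≈0.135, expected 0.14). The other things are where they were and the arm is clear.

```bash
python3 -c "
from station import *
print(hand_in())"
```

```text
the job is handed in; nothing more can be done
None
```

The carrier is loaded and clamped: it sits home against the end stop and the clip foot rests on its plate. I handed the job in at about 17 s of the 54 s allowed.

I held the paddle down with one fingertip and pushed the carrier by its lip with the other. I drew the finger back from the lip before letting the paddle up slowly, then moved clear.

**Last checks**
- **Home:** the lip's front face is at stage x ≈ 20.9–21.0 mm (home is 21) and square to about 0.1°. The plate's front edge is at the stop.
- **Clamped:** the clip reads about 0.135 rad, against the 0.14 expected on the plate.
- **Clear:** contact force is near zero. The other things in the last views look unmoved, but the tip box and beaker were outside them and I did not recheck those two.

**What went wrong on the way**
- **First push stuck:** I had pressed the paddle against its hard stop, so the fingertip gripped it. The measured force reached about 53 N sideways and 67 N vertically. This was at a fingertip and below the 120 N wrist limit, and I saw no harm from it. After I eased the press to the spring load, it slid.
- **Carrier slightly askew:** it first reached the stop about 0.7° out of square, so I pushed again nearer the lagging side to straighten it.
- **Wrong lip reading:** my first measurement of the lip was about 5 mm off, because I read its front edge instead of its rear. I corrected it from close up before the carrier moved.

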